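# Sort dried adapter sleeves through the diverter chute

## Robot

A 6-joint arm with a two-finger parallel gripper is mounted at the origin on the work surface. World frame = base frame: x ahead of the robot, y to its left, z up, the work surface at z = 0. Lengths are in m, angles in rad, forces in N, time in s.
With the tool pointing down it reaches from about 0.275 to 0.825 m from the base axis. Payload 5.2 kg.
Tool frame: the origin (TCP) lies midway between the tips of the shut fingers; the grasp point (between the pads) lies 19 mm behind it (ctrl.grasp_offset is the distance from the TCP to the grasp point, in m); z points along the fingers, y is the line along which they close (so a half turn about z gives the same grasp; the last joint's range is limited). The gripper opens to 93 mm and grips with 3 to 60 N. Pads are 15 mm wide; open, the fingers measure 128 mm over their backs; the gripper's body (75 mm by 188 mm) begins 65 mm behind the grasp point.
Start: joints at [-1.464, 0.259, 1.535, -0, 1.348, -0.203], TCP at [0.168, -0.524, 0.219] pointing down, gripper open.
Joint ranges: [-3.14, 3.14], [-0.91, 2.08], [0.19, 2.58], [-1.22, 4.36], [0.22, 2.71], [-3.12, 3.12]. Speed limits (rad/s): [2.57, 2.57, 3.14, 3.14, 3.14, 3.14].

## Interface

Orientations are given as a unit quaternion [w, x, y, z].
In Python, from station import ctrl gives the robot as it stands.
- The arm moves only by the tool carry_out, never from a script. Its argument "commands" is a list of rows, each an object with "slide": the shift along the tool's x, y, z in cm, a list of three; "rotation": the turn, a rotation vector about the tool's x, y, z in degrees, a list of three; "grip": the opening, from 0 (shut) to 1 (fully open). In form: [{"slide": [x, y, z], "rotation": [ax, ay, az], "grip": grip}, ...]. A call has 1 to 5 rows; each row is the pose to reach, as a shift and turn from the pose commanded when the call began, along the tool's axes at that moment; what a row does not reach only later rows make up. A row lasts 1/8 s, in which the tool goes at most 62.5 mm and 10.7 degrees, less where a joint would pass 70% of its speed; a pose out of reach is approached as far as the arm can. A call with a gripper value outside its range is refused whole. The fingers move at their own pace and stop on an object; "newtons" is the grip in N (left out, the last holds). Time passes only in rows, so rows that repeat a pose let the fingers close. It gives the time, the measured TCP pose, the force, the opening and the grip force at its end, in the units of the state.
- ctrl.get_obs(): the state, without advancing time (a new reading comes with each control period).
- ctrl.capture(name): name is "side" or "top"; returns the picture (420x560x3 uint8, red, green, blue); there is no depth.
- ctrl.calibration(name): a dict with "vfov" (degrees; the focal length in pixels is half the picture's height over the tangent of half this angle, whatever the lens; pixels are square), "cx", "cy" (the principal point, pixels), "T" (4x4, takes a point from camera to world coordinates). Camera axes: x right, y up, looking along -z (the intrinsics and any distortion apply to the point x, -y, -z); pixel columns grow to the right and rows downward; lengths in m; the calibration is good to about 2 mm. A picture is of the moment at which its call begins. calibration takes no time and is no camera call.
- ctrl.close_job(): hands the job in; it is judged then, once.
Trained networks look in the newest picture that a camera, given by its name, has taken for a name from the list of things; names that differ only in an ending like _2 or _b are one class to them, and where a whole thing is asked for, a point or a joint stands for the part that bears it (a point fixed in the world has none). Each returns a list of dicts, best first, with "p" (0 to 1); they miss things now and then, are a little off and sometimes report something else, mostly with a low value. They report only what shows in the picture. A call takes as long as a camera call. They do not tell look-alikes from the thing itself.
- ctrl.spot_in(camera, query): "extent" ([left, top, width, height] in pixels, round what is visible of it).
- ctrl.outline_of(camera, query): "pixels" (420x560 bool, what is visible of it) and "extent" ([left, top, width, height] in pixels, round what is visible of it).
- ctrl.tip_of(camera, query): "uv" ([column, row] in pixels: a listed point, or the origin of a listed thing).
The state is a dict: "t": time; "q": joint angles; "joint_velocities": joint speeds; "tau": joint torques, N m; "tcp_pos": TCP position; "tcp_rot": TCP orientation; "ft_force": force on the tool from outside, world axes, zero at the start; "wrist_torque": the same for the moment, N m; "gripper_width": finger opening in m; "gripper_force": force on a finger pad.
Only numpy, scipy, OpenCV 4.12 (cv2) and the standard library are available. Lean on these libraries where they do the work, as an engineer would, in place of code of your own. Each camera call takes 0.05 s, during which the arm holds its last target. There are 200 camera calls.

## Task

The two centrifuge adapter sleeves on the drying rack are dry: send each one through the sorting chute into the tray of its own colour. For each, first swing the chute's lever so that the flap leans fully over and closes the other tray's side, then slide the sleeve off the open end of the rod and let it go in the chute's mouth with its bore crosswise to the two outlets, and let it come to rest in its tray before turning to the other. Leave the other things on the bench where they are.

Things in the scene. Friction and masses are not known exactly. Their poses are not given: they have to be found in the camera images.
- blue_mid (a point): blue plastic centrifuge adapter sleeve: tube 80 mm long, outer diameter 36 mm, bore 26 mm, 80 g or so; the point is the centre of the tube (middle of its bore, half-way along), its y axis lies along the bore. Starts threaded on the rod, hanging on it with the bore's centre 7 mm below the rod's axis
- orange_mid (a point): orange plastic centrifuge adapter sleeve: tube 80 mm long, outer diameter 36 mm, bore 26 mm, 80 g or so; the point is the centre of the tube (middle of its bore, half-way along), its y axis lies along the bore. Starts threaded on the rod, hanging on it with the bore's centre 7 mm below the rod's axis
- rack: fixed drying rack: white foot (120 x 240 x 8 mm), grey post 208 mm high at one end, one level steel rod, 12 mm diameter, axis 180 mm above the table. The rod runs 235 mm from the post along the rack's -y axis to its open end and carries both sleeves, centres about 70 and 165 mm from the post. Origin on the table under the rod's root
- rod_tip (a point): open end of the rack's rod, on the rod's axis, 180 mm above the table
- chute: fixed sorting chute on a base board of 160 (x) x 480 (y) mm; origin at the centre of its underside, z up. Clear front and back plates and white sides round an upright shaft with a yellow hinged flap inside; below the flap two 30 degree ramps lead to the outlets on the +y and -y sides, over one tray each. Clear guards at y = +-236 mm stand 121 mm high
- mouth (a point): centre of the chute's mouth at rim height (215 mm), straight over the chute's origin. The mouth opens upwards, 100 mm (chute x) by 116 mm (chute y) inside. A sleeve let go here with its bore along the chute's x rolls down by itself and settles in about 1 to 3 s; with the bore along y it may jam
- flap (a joint): flap angle, rad: 0 upright; positive = flap and lever lean to the chute's +y side, closing the +y outlet and sending sleeves to the -y outlet; negative the reverse. Stops at +-0.55 (+-0.4 will do). Starts near upright, stays where left; about 1 N at the knob moves it. Hinge line along the chute's x, 125 mm above the table, over the chute's origin
- lever_top (a point): centre of the black ball knob (24 mm diameter) on top of the flap's lever, a 10 mm upright round bar rigid with the flap and leaning as it leans. It stands 92 mm from the chute's centre on its -x side, 38 mm before the front plate; 120 mm from the hinge line, 245 mm above the table when upright
- tray_blue: blue open tray, 150 (x) x 146 (y) x 50 mm tall, walls and floor 4 mm, two ribs 6 mm high on its floor that stop sleeves rolling, fixed on the chute's base board under one of the two outlets; origin at the centre of its underside
- tray_orange: orange open tray, 150 (x) x 146 (y) x 50 mm tall, walls and floor 4 mm, two ribs 6 mm high on its floor that stop sleeves rolling, fixed on the chute's base board under one of the two outlets; origin at the centre of its underside
- sleeve_blue: same thing and point as blue_mid
- sleeve_orange: same thing and point as orange_mid
- bottle: amber reagent bottle, 68 mm diameter, 160 tall; bystander, origin at the centre of its underside
- beaker: clear glass beaker, 72 mm diameter, 90 tall; bystander, origin at the centre of its underside
- jar: white jar with red cap, 64 mm diameter, 80 tall; bystander, origin at the centre of its underside
- dish: flat clear dish, 90 mm diameter, 16 tall; bystander, origin at the centre of its underside
- tipbox: blue box with clear cover, 77 x 112 x 65 mm; bystander, origin at the centre of its underside
- mug: white mug, 80 mm diameter, 95 tall; bystander, origin at the centre of its underside
- spatula: lab spatula lying flat, 180 mm long; bystander, origin at the centre of its underside
Mind the look-alikes: they are no part of the job. Of the things that look like the sleeve_orange, the smaller one is meant. Leave any white look-alike of the sleeve_blue alone.

How it is judged:
On the way, in this order (a step that is already met when the one before it is completed fails the run):
1. the flap is swung over to one side (0.4 rad or more) ((value of joint flap below -0.4 rad or value of joint flap above 0.4 rad)), for 0.2 s.
2. a sleeve is in the chute's mouth while the flap is set to the tray of its colour ((((x of blue_mid in the frame of chute between -0.05 and 0.05 m and y of blue_mid in the frame of chute between -0.058 and 0.058 m and z of blue_mid in the frame of chute between 0.1 and 0.225 m) and ((y of tray_blue in the frame of chute above 0 m and value of joint flap below -0.4 rad) or (y of tray_blue in the frame of chute below 0 m and value of joint flap above 0.4 rad))) or ((x of orange_mid in the frame of chute between -0.05 and 0.05 m and y of orange_mid in the frame of chute between -0.058 and 0.058 m and z of orange_mid in the frame of chute between 0.1 and 0.225 m) and ((y of tray_orange in the frame of chute above 0 m and value of joint flap below -0.4 rad) or (y of tray_orange in the frame of chute below 0 m and value of joint flap above 0.4 rad))))).
3. that sleeve has come to rest in the tray of its colour ((((x of blue_mid in the frame of tray_blue between -0.072 and 0.072 m and y of blue_mid in the frame of tray_blue between -0.07 and 0.07 m and z of blue_mid in the frame of tray_blue between 0 and 0.055 m) and linear speed of sleeve_blue below 0.03 m/s) or ((x of orange_mid in the frame of tray_orange between -0.072 and 0.072 m and y of orange_mid in the frame of tray_orange between -0.07 and 0.07 m and z of orange_mid in the frame of tray_orange between 0 and 0.055 m) and linear speed of sleeve_orange below 0.03 m/s))), for 0.2 s.
4. the flap is set for the other sleeve's tray ((((x of blue_mid in the frame of tray_blue between -0.072 and 0.072 m and y of blue_mid in the frame of tray_blue between -0.07 and 0.07 m and z of blue_mid in the frame of tray_blue between 0 and 0.055 m) and ((y of tray_orange in the frame of chute above 0 m and value of joint flap below -0.4 rad) or (y of tray_orange in the frame of chute below 0 m and value of joint flap above 0.4 rad))) or ((x of orange_mid in the frame of tray_orange between -0.072 and 0.072 m and y of orange_mid in the frame of tray_orange between -0.07 and 0.07 m and z of orange_mid in the frame of tray_orange between 0 and 0.055 m) and ((y of tray_blue in the frame of chute above 0 m and value of joint flap below -0.4 rad) or (y of tray_blue in the frame of chute below 0 m and value of joint flap above 0.4 rad))))), for 0.2 s.
5. the other sleeve is in the chute's mouth with the flap so set ((((x of blue_mid in the frame of tray_blue between -0.072 and 0.072 m and y of blue_mid in the frame of tray_blue between -0.07 and 0.07 m and z of blue_mid in the frame of tray_blue between 0 and 0.055 m) and (x of orange_mid in the frame of chute between -0.05 and 0.05 m and y of orange_mid in the frame of chute between -0.058 and 0.058 m and z of orange_mid in the frame of chute between 0.1 and 0.225 m) and ((y of tray_orange in the frame of chute above 0 m and value of joint flap below -0.4 rad) or (y of tray_orange in the frame of chute below 0 m and value of joint flap above 0.4 rad))) or ((x of orange_mid in the frame of tray_orange between -0.072 and 0.072 m and y of orange_mid in the frame of tray_orange between -0.07 and 0.07 m and z of orange_mid in the frame of tray_orange between 0 and 0.055 m) and (x of blue_mid in the frame of chute between -0.05 and 0.05 m and y of blue_mid in the frame of chute between -0.058 and 0.058 m and z of blue_mid in the frame of chute between 0.1 and 0.225 m) and ((y of tray_blue in the frame of chute above 0 m and value of joint flap below -0.4 rad) or (y of tray_blue in the frame of chute below 0 m and value of joint flap above 0.4 rad))))).
At the end, for the whole second after the job is handed in: The blue sleeve lies in the blue tray and the orange sleeve in the orange tray (centres inside the walls, less than 55 mm above the tray's underside), both at rest (below 0.03 m/s) (x of blue_mid in the frame of tray_blue between -0.072 and 0.072 m and y of blue_mid in the frame of tray_blue between -0.07 and 0.07 m and z of blue_mid in the frame of tray_blue between 0 and 0.055 m and linear speed of each of sleeve_blue, sleeve_orange below 0.03 m/s and x of orange_mid in the frame of tray_orange between -0.072 and 0.072 m and y of orange_mid in the frame of tray_orange between -0.07 and 0.07 m and z of orange_mid in the frame of tray_orange between 0 and 0.055 m); the robot touches nothing.
It fails at once if a bystander is pushed or knocked more than 30 mm from its place (distance of any of bottle, beaker, jar, dish, tipbox, mug, spatula from where it was at the start of the episode above 0.03 m).
It also fails if it takes over 72 s, if anything falls off the work surface, if the arm or the gripper's body presses on something with over 40 N, if the wrist force passes 120 N, or if a joint passes its speed limit or range.

## Working session

There is one attempt and no reset: what is moved stays moved. The work goes in short steps, Python scripts to look and compute and a tool call to move; the robot and the scene stay as the last step left them, time stands still between calls to the robot, and variables do not carry over. Pictures are saved under pics/ and viewed, at most 10 in all, crops included, and the job is handed in when it is done.

Besides the shell and the picture viewer there is one more tool, called after "Emit:" as a command line: name --argument value ..., lists and objects as JSON in quotes. carry_out: Moves the arm, as the interface text tells. Its arguments: {"type":"object","properties":{"commands":{"type":"array","items":{"type":"object","properties":{"slide":{"type":"array","items":{"type":"number"}},"rotation":{"type":"array","items":{"type":"number"}},"grip":{"type":"number"}}}},"newtons":{"type":"number"}},"required":["commands"]}

```bash
mkdir -p pics; cat > h.py <<'E'
import numpy as np, cv2
from station import ctrl
def cal(n):
    c=ctrl.calibration(n); return c,(210/np.tan(np.radians(c['vfov'])/2)),np.array(c['T'])
def ray(n,uv):
    c,f,T=cal(n); d=np.array([(uv[0]-c['cx'])/f,-(uv[1]-c['cy'])/f,-1]); return T[:3,3],T[:3,:3]@d
def atz(n,uv,z):
    o,d=ray(n,uv); return o+d*(z-o[2])/d[2]
def proj(n,p):
    c,f,T=cal(n); q=np.linalg.inv(T)@np.append(p,1); return np.array([c['cx']+f*q[0]/-q[2],c['cy']-f*q[1]/-q[2]])
def tri(a,b):
    A=np.zeros((3,3));v=np.zeros(3)
    for o,d in (a,b):
        d=d/np.linalg.norm(d);P=np.eye(3)-np.outer(d,d);A+=P;v+=P@o
    return np.linalg.solve(A,v)
def snap(n,f):
    im=ctrl.capture(n); cv2.imwrite(f,im[:,:,::-1]); return im
E
python3 - <<'E'
from h import *
np.set_printoptions(precision=3,suppress=True)
for n in('side','top'):
    snap(n,f'pics/{n}0.png'); c=ctrl.calibration(n); print(n,{k:c[k] for k in c if k!='T'},np.array(c['T']))
    for q in('rod_tip','rack','blue_mid','orange_mid','chute','mouth','lever_top','tray_blue','tray_orange'):
        print(q,[(np.round(r['uv'],1).tolist(),round(r['p'],2)) for r in ctrl.tip_of(n,q)[:4]])
a=cv2.imread('pics/side0.png');b=cv2.imread('pics/top0.png')
E
```

```text
side {'vfov': 56.3376524344669, 'cx': 281.06259504451737, 'cy': 210.78441350957908} [[-0.855  0.32  -0.408  0.066]
 [-0.519 -0.544  0.659  0.883]
 [-0.011  0.775  0.632  0.928]
 [ 0.     0.     0.     1.   ]]
rod_tip [([261.2, 223.4], 0.65)]
rack [([231.5, 326.2], 0.78), ([237.0, 222.1], 0.19)]
blue_mid [([235.5, 261.4], 0.84), ([157.9, 331.0], 0.57)]
orange_mid [([251.2, 236.9], 0.76), ([309.6, 349.6], 0.63)]
chute [([317.9, 209.9], 0.88)]
mouth [([320.8, 159.8], 0.96)]
lever_top [([349.3, 158.1], 0.87), ([237.3, 261.4], 0.29)]
tray_blue [([338.0, 186.5], 0.96)]
tray_orange [([295.7, 232.9], 0.89)]
top {'vfov': 51.936844264590114, 'cx': 282.54584442870976, 'cy': 205.57600807099578} [[-0.019  0.995 -0.094  0.436]
 [-1.    -0.019  0.004  0.093]
 [ 0.002  0.094  0.996  1.528]
 [ 0.     0.     0.     1.   ]]
rod_tip []
rack [([190.7, 223.0], 0.94)]
blue_mid [([157.4, 183.0], 0.75), ([200.5, 213.1], 0.62), ([364.3, 154.2], 0.27)]
orange_mid [([198.1, 291.6], 0.82), ([232.5, 203.0], 0.77)]
chute [([353.2, 214.1], 0.66), ([366.6, 236.1], 0.58)]
mouth [([200.4, 215.6], 0.66), ([363.0, 208.4], 0.58), ([256.7, 200.7], 0.41)]
lever_top [([366.9, 234.5], 0.9)]
tray_blue [([396.5, 215.1], 0.66)]
tray_orange [([308.0, 209.6], 0.73), ([362.4, 158.7], 0.68)]
```

View pics/side0.png

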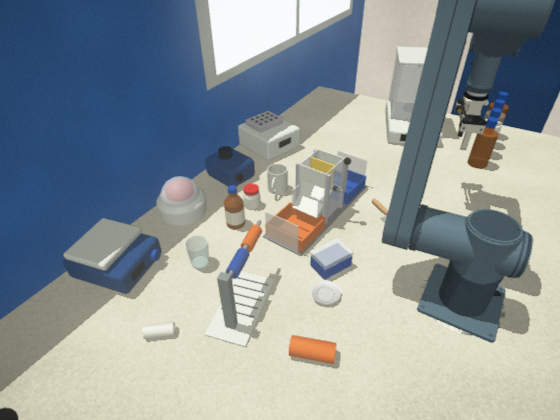

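View pics/top0.png

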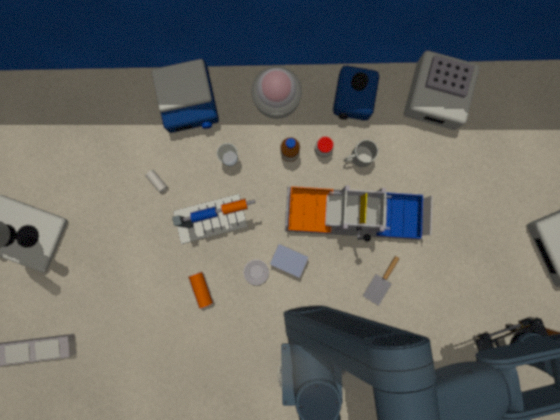

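The orange candidates are the sleeve on the rod at top (232,203) / side (251,237) and a bigger one lying on the bench at top (200,291). The rod one is smaller, so it is the one meant. The blue sleeve is on the rod at top (203,213), nearer the post, and the white look-alike lies at (157,182). The chute's orange tray is at image left (+y) and the blue tray at right, with the lever on the near side at about (367,236).

```bash
python3 - <<'E'
from h import *
np.set_printoptions(precision=3,suppress=True)
o=ctrl.get_obs(); print(o['tcp_pos'],o['tcp_rot'],o['q'],o['gripper_width'],ctrl.grasp_offset)
S={'blue_mid':(235.5,261.4),'orange_mid':(251.2,236.9),'mouth':(320.8,159.8),'lever_top':(349.3,158.1),'tray_blue':(338,186.5)}
Tt={'blue_mid':(200.5,213.1),'orange_mid':(232.5,203),'mouth':(363,208.4),'lever_top':(366.9,234.5),'tray_blue':(396.5,215.1)}
Z={'blue_mid':.173,'orange_mid':.173,'mouth':.215,'lever_top':.245,'tray_blue':.02,'tray_orange':.02}
for k in S: print(k,'tri',tri(ray('side',S[k]),ray('top',Tt[k])),'side',atz('side',S[k],Z[k]),'top',atz('top',Tt[k],Z[k]))
print('rodtip side',atz('side',(261.2,223.4),.18))
for n in('side','top'):
    for q,z in(('tray_blue',.05),('tray_orange',.05),('orange_mid',.173),('blue_mid',.173),('lever_top',.245)):
        for r in ctrl.outline_of(n,q)[:2]:
            m=r['pixels'].astype(np.uint8); rc=cv2.minAreaRect(np.argwhere(m)[:,::-1].astype(np.float32)); box=cv2.boxPoints(rc)
            print(n,q,round(r['p'],2),np.round(rc[0],1),np.round(rc[1],1),round(rc[2],1),atz(n,rc[0],z)[:2], np.array([atz(n,b,z)[:2] for b in box]).round(3).tolist())
a=cv2.imread('pics/top0.png')[150:260,160:440]; b=cv2.imread('pics/side0.png')[140:345,200:380]
cv2.imwrite('pics/t1.png',cv2.resize(a,None,fx=2.85,fy=2.85,interpolation=3)); cv2.imwrite('pics/s1.png',cv2.resize(b,None,fx=2.9,fy=2.9,interpolation=3))
E
```

```text
[ 0.168 -0.524  0.219] [ 0.     0.988  0.154 -0.   ] [-1.464  0.259  1.535  0.     1.348 -0.203] 0.09291906172624417 0.0188
blue_mid tri [0.543 0.344 0.183] side [0.548 0.336 0.173] top [0.545 0.347 0.173]
orange_mid tri [0.57  0.242 0.177] side [0.566 0.237 0.173] top [0.575 0.246 0.173]
mouth tri [ 0.547 -0.156  0.223] side [ 0.553 -0.167  0.215] top [ 0.547 -0.158  0.215]
lever_top tri [ 0.459 -0.162  0.254] side [ 0.457 -0.179  0.245] top [ 0.466 -0.161  0.245]
tray_blue tri [ 0.538 -0.312  0.019] side [ 0.538 -0.31   0.02 ] top [ 0.537 -0.312  0.02 ]
rodtip side [0.569 0.181 0.18 ]
side tray_blue 0.9 [355.1 187.4] [18.  31.6] 10.3 [ 0.463 -0.298] [[0.466, -0.196], [0.531, -0.395], [0.461, -0.409], [0.403, -0.211]]
side tray_orange 0.85 [300. 222.] [45.3 41. ] 45.0 [ 0.546 -0.015] [[0.641, 0.031], [0.637, -0.166], [0.453, -0.061], [0.471, 0.11]]
side orange_mid 0.82 [312.6 348.6] [46.9 21.4] 11.3 [0.256 0.457] [[0.294, 0.497], [0.312, 0.448], [0.216, 0.417], [0.203, 0.466]]
side orange_mid 0.72 [251.9 237.2] [13.4 27.3] 26.6 [0.564 0.237] [[0.572, 0.284], [0.601, 0.183], [0.556, 
[... 751 characters left out ...]
85], [0.364, 0.343], [0.266, 0.31], [0.253, 0.352]]
top orange_mid 0.72 [233.1 206.3] [11.4 25.9] 71.6 [0.564 0.244] [[0.569, 0.288], [0.594, 0.21], [0.56, 0.199], [0.535, 0.277]]
top blue_mid 0.6 [156.2 180.7] [24.3 10.6] 50.7 [0.651 0.487] [[0.671, 0.524], [0.692, 0.499], [0.631, 0.449], [0.61, 0.475]]
top blue_mid 0.58 [203.3 214.6] [10.9 26.4] 76.0 [0.54  0.338] [[0.548, 0.382], [0.566, 0.302], [0.533, 0.293], [0.514, 0.374]]
top lever_top 0.63 [363.5 217.5] [47. 13.] 90.0 [ 0.517 -0.153] [[0.588, -0.136], [0.587, -0.175], [0.447, -0.169], [0.447, -0.131]]
top lever_top 0.17 [358.6 213.1] [146.5  52.9] 3.1 [ 0.53  -0.138] [[0.467, 0.085], [0.626, 0.074], [0.593, -0.365], [0.436, -0.348]]
```

View pics/t1.png

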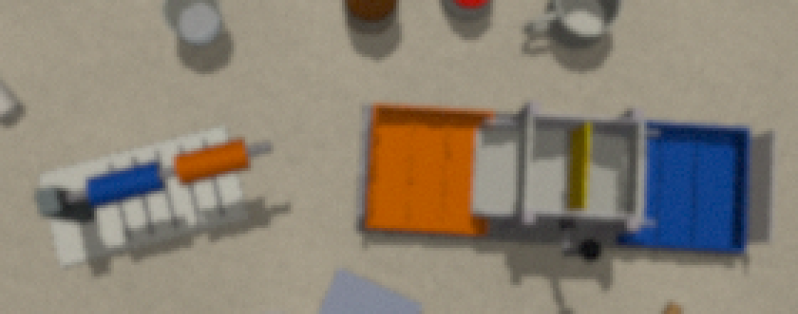

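View pics/s1.png

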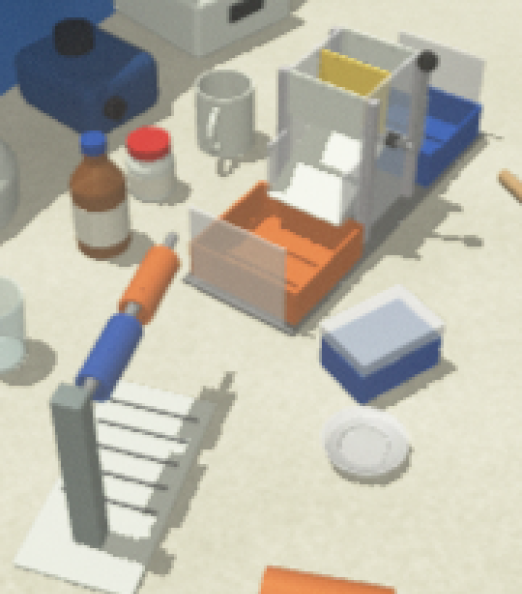

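The enlarged crops confirm it: orange sleeve at the open end, blue nearer the post, chute yaw about -5°, flap almost upright.

```bash
cat >> h.py <<'E'
C=np.array([.548,-.160]); YAW=-4.8
def ch(x,y):
    a=np.radians(YAW); return C+np.array([np.cos(a)*x-np.sin(a)*y,np.sin(a)*x+np.cos(a)*y])
def to(xy,z,th=None,start=None):
    from scipy.spatial.transform import Rotation as R
    o=ctrl.get_obs(); p=np.array(o['tcp_pos']); q=o['tcp_rot']
    M=R.from_quat([q[1],q[2],q[3],q[0]]).as_matrix()
    t0=np.degrees(np.arctan2(M[1,0],M[0,0])); d=M.T@(np.array([xy[0],xy[1],z])-p)
    r=0 if th is None else -((th-t0+180)%360-180)
    print('slide cm',np.round(d*100,1),'rotz',round(r,1),'theta',round(t0,1),'w',round(o['gripper_width'],3))
E
python3 - <<'E'
from h import *
print(ch(-.092,0),ch(0,0)); to(ch(-.092,-.004),.30,-4.8)
print('bottle',atz('top',(290,152),.05),[ (r['uv'],r['p']) for r in ctrl.tip_of('top','bottle')],[ atz('top',r['uv'],0) for r in ctrl.tip_of('top','bottle')[:1]],[atz('side',r['uv'],0) for r in ctrl.tip_of('side','bottle')[:1]])
E
```

```text
[ 0.45632266 -0.15230164] [ 0.548 -0.16 ]
slide cm [ 38.7 -26.2  -8.1] rotz 22.5 theta 17.7 w 0.093
bottle [0.76234457 0.05778401 0.05      ] [([289.3, 154.5], 0.98), ([365.6, 233.5], 0.64), ([257.5, 200.5], 0.33)] [array([0.76429116, 0.05928376, 0.        ])] [array([0.76769956, 0.04640497, 0.        ])]
```

Emit:
carry_out --commands '[{"slide":[0,0,-8],"rotation":[0,0,10],"grip":0.5},{"slide":[10,-7,-8],"rotation":[0,0,20],"grip":0.5},{"slide":[15,-10,-8],"rotation":[0,0,22.5],"grip":0.5},{"slide":[20,-13.5,-8],"rotation":[0,0,22.5],"grip":0.5},{"slide":[25,-17,-8],"rotation":[0,0,22.5],"grip":0.5}]'

```text
t: 2.28
tcp_pos: [0.3224, -0.3263, 0.2982]
tcp_rot: [0.0, 0.999, -0.042, 0.0]
ft_force: [0.9, -0.2, 0.3]
gripper_width: 0.0485
gripper_force: 0.0
```

```bash
python3 -c "
from h import *
to(ch(-.092,-.004),.30,-4.8)"
```

```text
slide cm [ 11.9 -18.1  -0.2] rotz 0.0 theta -4.8 w 0.049
```

Emit:
carry_out --commands '[{"slide":[4,-6,0],"rotation":[0,0,0],"grip":0.5},{"slide":[8,-12,0],"rotation":[0,0,0],"grip":0.5},{"slide":[11.9,-18,0],"rotation":[0,0,0],"grip":0.5},{"slide":[11.9,-18,0],"rotation":[0,0,0],"grip":0.5},{"slide":[11.9,-18,0],"rotation":[0,0,0],"grip":0.5}]'

```text
t: 2.9
tcp_pos: [0.4557, -0.1566, 0.2978]
tcp_rot: [-0.0, 0.999, -0.039, 0.0]
ft_force: [0.2, -0.6, -0.8]
gripper_width: 0.0466
gripper_force: 0.0
```

```bash
python3 - <<'E'
from h import *
to(ch(-.092,-.004),.218,-4.8)
a=snap('side','pics/s2.png');b=snap('top','pics/t2.png')
for n in('side','top'): print(ctrl.tip_of(n,'lever_top')[:2])
A=cv2.resize(a[120:220,290:400],None,fx=4,fy=4,interpolation=3);B=cv2.resize(b[175:275,310:410],None,fx=4,fy=4,interpolation=3)
cv2.imwrite('pics/c2.png',np.hstack([A,B[:A.shape[0],:360]])[:,:,::-1])
E
```

```text
slide cm [ 0. -0.  8.] rotz 0.3 theta -4.5 w 0.047
[{'uv': [346.7, 160.0], 'p': 0.64}]
[]
```

View pics/c2.png

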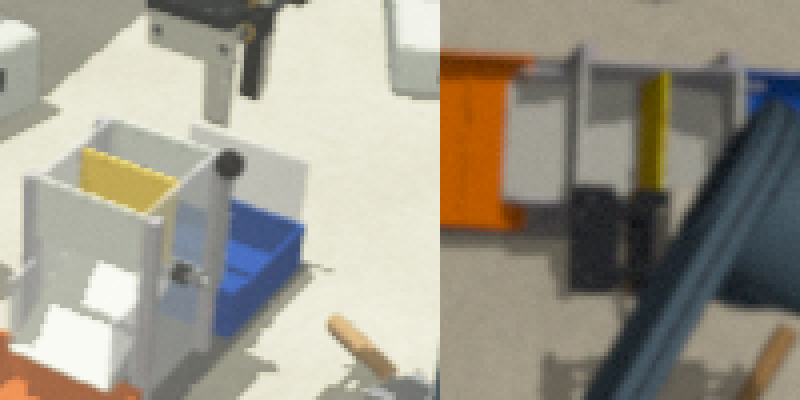

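```bash
python3 - <<'E'
from h import *
print(proj('side',[.4557,-.1566,.298]),proj('side',[.4557,-.1566,.245]),atz('side',(347.2,160.8),.245),atz('top',(367,237.4),.245),proj('top',[.4557,-.1566,.298]))
E
```

```text
[348.359946   147.00252729] [346.77447112 161.3106907 ] [ 0.45577437 -0.16016396  0.245     ] [ 0.45744259 -0.16073351  0.245     ] [369.24807423 237.65939901]
```

Emit:
carry_out --commands '[{"slide":[0,0.4,0],"rotation":[0,0,0.3],"grip":0.55},{"slide":[0,0.4,4],"rotation":[0,0,0.3],"grip":0.55},{"slide":[0,0.4,8],"rotation":[0,0,0.3],"grip":0.55},{"slide":[0,2,8],"rotation":[0,0,0.3],"grip":0.55},{"slide":[0,3.5,8],"rotation":[0,0,0.3],"grip":0.55}]'

```text
t: 3.72
tcp_pos: [0.4523, -0.1951, 0.2191]
tcp_rot: [0.0, 0.999, -0.044, 0.001]
ft_force: [-0.0, 1.1, -1.2]
gripper_width: 0.0513
gripper_force: 0.5
```

Emit:
carry_out --commands '[{"slide":[0,1.2,0],"rotation":[0,0,0],"grip":0.55},{"slide":[0,2.2,0],"rotation":[0,0,0],"grip":0.55},{"slide":[0,3,0],"rotation":[0,0,0],"grip":0.55},{"slide":[0,3.4,0],"rotation":[0,0,0],"grip":0.55},{"slide":[0,3.4,0],"rotation":[0,0,0],"grip":0.55}]'

```text
t: 4.35
tcp_pos: [0.4491, -0.2273, 0.2179]
tcp_rot: [0.0, 0.999, -0.044, 0.0]
ft_force: [0.5, -0.1, -0.9]
gripper_width: 0.0513
gripper_force: 0.0
```

```bash
python3 - <<'E'
from h import *
to(ch(-.092,-.073),.218,-4.8); print(ctrl.get_obs()['ft_force'])
a=snap('side','pics/s3.png');A=cv2.resize(a[120:220,290:400],None,fx=4,fy=4,interpolation=3)
cv2.imwrite('pics/c3.png',A[:,:,::-1])
E
```

```text
slide cm [ 0.1 -0.2 -0. ] rotz -0.3 theta -5.1 w 0.051
[ 0.53963287 -0.13556291 -0.913288  ]
```

View pics/c3.png

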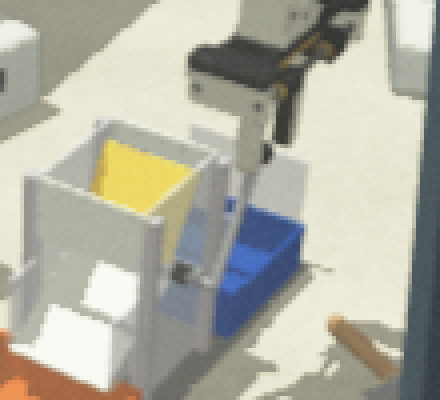

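Emit:
carry_out --commands '[{"slide":[0,0.3,0],"rotation":[0,0,0],"grip":0.55},{"slide":[0,0.5,0],"rotation":[0,0,0],"grip":0.55}]'

```text
t: 4.65
tcp_pos: [0.4486, -0.2317, 0.2177]
tcp_rot: [-0.0, 0.999, -0.044, -0.0]
ft_force: [0.4, 0.8, -0.4]
gripper_width: 0.0517
gripper_force: 0.5
```

Emit:
carry_out --commands '[{"slide":[0,-1,0],"rotation":[0,0,0],"grip":0.55},{"slide":[0,-1,-6],"rotation":[0,0,0],"grip":0.7},{"slide":[0,-1,-10],"rotation":[0,0,0],"grip":0.8},{"slide":[2,-6,-10],"rotation":[0,0,-10],"grip":0.8},{"slide":[4,-11,-10],"rotation":[0,0,-20],"grip":0.8}]'

```text
t: 5.28
tcp_pos: [0.4987, -0.1249, 0.3187]
tcp_rot: [0.001, 0.991, 0.132, 0.001]
ft_force: [1.5, 0.4, 0.4]
gripper_width: 0.0744
gripper_force: 0.0
```

```bash
python3 - <<'E'
from h import *
to((.565,.242),.30,104.8)
print([r for n in('side','top') for r in ctrl.tip_of(n,'mouth')[:1]])
a=snap('side','pics/s4.png');print(ctrl.tip_of('side','lever_top')[:2])
import numpy as np
for th in (.3,.4,.5,.55): print(th,proj('side',np.append(ch(-.092,-.12*np.sin(th)),.125+.12*np.cos(th))))
E
```

```text
slide cm [ 16.  -33.7   1.8] rotz -89.6 theta 15.2 w 0.074
[{'uv': [321.8, 162.5], 'p': 0.95}, {'uv': [362.3, 206.3], 'p': 0.81}]
[{'uv': [355.8, 155.8], 'p': 0.71}]
0.3 [351.10319085 158.56025973]
0.4 [352.59017227 158.1578545 ]
0.5 [353.95481131 158.1041005 ]
0.55 [354.58747903 158.20583455]
```

Emit:
carry_out --commands '[{"slide":[2.5,-5.5,0],"rotation":[0,0,-10],"grip":0.8},{"slide":[5,-11,0],"rotation":[0,0,-20],"grip":0.8},{"slide":[7.5,-16.5,0],"rotation":[0,0,-30],"grip":0.8},{"slide":[10,-22,0],"rotation":[0,0,-40],"grip":0.8},{"slide":[12.5,-27,0],"rotation":[0,0,-50],"grip":0.8}]'

```text
t: 6.1
tcp_pos: [0.5494, 0.1678, 0.3179]
tcp_rot: [0.0, 0.843, 0.538, -0.0]
ft_force: [-0.3, -0.9, 0.2]
gripper_width: 0.0747
gripper_force: 0.0
```

```bash
python3 -c "
from h import *
to((.565,.242),.30,104.8)"
```

```text
slide cm [ 7.4 -1.7  1.8] rotz -39.7 theta 65.1 w 0.075
```

Emit:
carry_out --commands '[{"slide":[2.5,-0.6,0],"rotation":[0,0,-10],"grip":0.8},{"slide":[5,-1.2,0],"rotation":[0,0,-20],"grip":0.8},{"slide":[7.4,-1.7,0],"rotation":[0,0,-30],"grip":0.8},{"slide":[7.4,-1.7,1.8],"rotation":[0,0,-39.7],"grip":0.8},{"slide":[7.4,-1.7,1.8],"rotation":[0,0,-39.7],"grip":0.8}]'

```text
t: 6.72
tcp_pos: [0.5647, 0.2402, 0.2981]
tcp_rot: [-0.001, 0.613, 0.79, -0.002]
ft_force: [-0.4, 0.1, 0.0]
gripper_width: 0.0743
gripper_force: 0.0
```

```bash
python3 - <<'E'
from h import *
to((.565,.242),.155,104.8)
a=snap('side','pics/s5.png');b=snap('top','pics/t5.png')
A=cv2.resize(a[180:300,200:300],None,fx=4,fy=4,interpolation=3);B=cv2.resize(b[160:280,170:270],None,fx=4,fy=4,interpolation=3)
cv2.imwrite('pics/c5.png',np.hstack([A,B])[:,:,::-1])
p=ctrl.get_obs()['tcp_pos'];print(p,proj('side',p),proj('top',p),proj('side',[.565,.242,.173]))
E
```

```text
slide cm [ 0.2  0.1 14.3] rotz -0.4 theta 104.4 w 0.074
[0.5654325  0.24035522 0.29997081] [247.87894364 202.14827394] [229.34080408 201.84183749] [250.58320159 238.14065806]
```

View pics/c5.png

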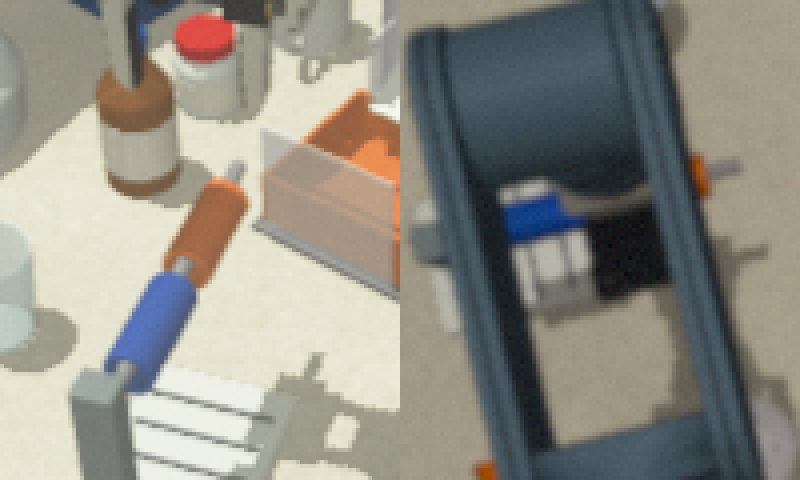

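Emit:
carry_out --commands '[{"slide":[0,0,5],"rotation":[0,0,0],"grip":0.8},{"slide":[0,0,10],"rotation":[0,0,0],"grip":0.8},{"slide":[0,0,14.3],"rotation":[0,0,0],"grip":0.8},{"slide":[0,0,14.3],"rotation":[0,0,0],"grip":0.6},{"slide":[0,0,14.3],"rotation":[0,0,0],"grip":0.5}]'

```text
t: 7.45
tcp_pos: [0.5667, 0.2413, 0.1592]
tcp_rot: [0.001, 0.612, 0.791, 0.001]
ft_force: [0.4, 0.1, -0.2]
gripper_width: 0.059
gripper_force: 0.0
```

Emit:
carry_out --commands '[{"slide":[0,0,0],"rotation":[0,0,0],"grip":0.4},{"slide":[0,0,0],"rotation":[0,0,0],"grip":0.25},{"slide":[0,0,0],"rotation":[0,0,0],"grip":0.25},{"slide":[0,0,0],"rotation":[0,0,0],"grip":0.25},{"slide":[0,0,-0.6],"rotation":[0,0,0],"grip":0.25}]' --newtons 15

```text
t: 8.07
tcp_pos: [0.5649, 0.2414, 0.1627]
tcp_rot: [-0.0, 0.611, 0.791, -0.0]
ft_force: [-0.0, 0.3, 0.4]
gripper_width: 0.0351
gripper_force: 15.0
```

Emit:
carry_out --commands '[{"slide":[-1.5,0,0],"rotation":[0,0,0],"grip":0.25},{"slide":[-3,0,0],"rotation":[0,0,0],"grip":0.25},{"slide":[-5,0,0],"rotation":[0,0,0],"grip":0.25}]'

```text
t: 8.45
tcp_pos: [0.578, 0.1916, 0.1624]
tcp_rot: [-0.0, 0.611, 0.791, -0.0]
ft_force: [0.3, -0.5, -0.2]
gripper_width: 0.0346
gripper_force: 15.0
```

Emit:
carry_out --commands '[{"slide":[-2,0,0],"rotation":[0,0,0],"grip":0.25},{"slide":[-4,0,0],"rotation":[0,0,0],"grip":0.25},{"slide":[-6,0,0],"rotation":[0,0,0],"grip":0.25},{"slide":[-8.5,0,0],"rotation":[0,0,0],"grip":0.25},{"slide":[-8.5,0,0],"rotation":[0,0,0],"grip":0.25}]'

```text
t: 9.07
tcp_pos: [0.5999, 0.1086, 0.1628]
tcp_rot: [0.0, 0.612, 0.791, -0.0]
ft_force: [-0.8, -0.6, -0.6]
gripper_width: 0.0346
gripper_force: 15.0
```

```bash
python3 - <<'E'
from h import *
to(ch(0,0),.29,175.2)
a=snap('side','pics/s6.png')
A=cv2.resize(a[130:300,200:370],None,fx=3.5,fy=3.5,interpolation=3)
cv2.imwrite('pics/c6.png',A[:,:,::-1])
for n in ('side','top'):
  for r in ctrl.tip_of(n,'mouth')[:2]: print(n,r,atz(n,r['uv'],.215))
E
```

```text
slide cm [-24.7 -11.8 -12.7] rotz -70.7 theta 104.5 w 0.035
side {'uv': [320.9, 162.1], 'p': 0.71} [ 0.54629537 -0.15360651  0.215     ]
top {'uv': [362.9, 205.0], 'p': 0.82} [ 0.55700765 -0.15783399  0.215     ]
top {'uv': [359.8, 156.1], 'p': 0.28} [ 0.70902727 -0.15379571  0.215     ]
```

View pics/c6.png

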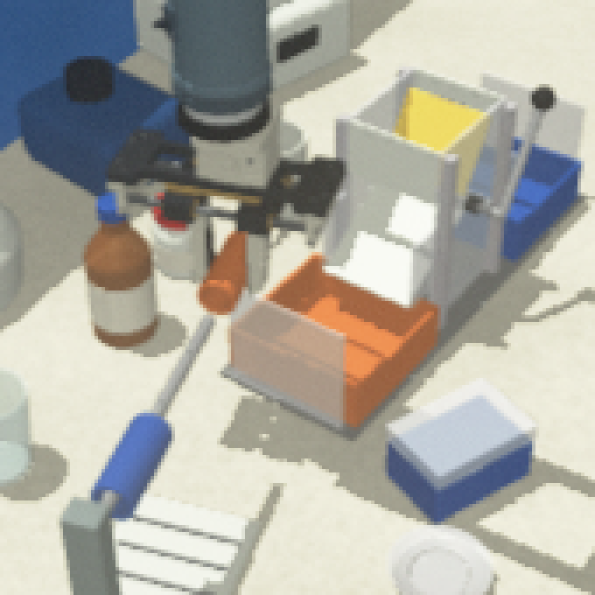

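The sleeve is off the rod tip (crop 215,285) and held level, and the flap leans fully over the blue side. On to the mouth.

Emit:
carry_out --commands '[{"slide":[-2,0,-4],"rotation":[0,0,0],"grip":0.25},{"slide":[-2,0,-9],"rotation":[0,0,0],"grip":0.25},{"slide":[-4,-1,-12.7],"rotation":[0,0,-10],"grip":0.25},{"slide":[-8,-3,-12.7],"rotation":[0,0,-20],"grip":0.25},{"slide":[-13,-5.5,-12.7],"rotation":[0,0,-30],"grip":0.25}]'

```text
t: 9.85
tcp_pos: [0.579, -0.0281, 0.2906]
tcp_rot: [0.001, 0.381, 0.925, 0.0]
ft_force: [0.1, -0.5, -0.2]
gripper_width: 0.0347
gripper_force: 15.0
```

```bash
python3 -c "
from h import *
to((.549,-.157),.29,175.2)"
```

```text
slide cm [ -7.  -11.3   0.1] rotz -40.0 theta 135.2 w 0.035
```

Emit:
carry_out --commands '[{"slide":[-2,-3,0],"rotation":[0,0,-10],"grip":0.25},{"slide":[-4,-6,0],"rotation":[0,0,-20],"grip":0.25},{"slide":[-5.5,-9,0],"rotation":[0,0,-30],"grip":0.25},{"slide":[-7,-11.3,0],"rotation":[0,0,-40],"grip":0.25},{"slide":[-7,-11.3,0],"rotation":[0,0,-40],"grip":0.25}]'

```text
t: 10.48
tcp_pos: [0.5475, -0.1589, 0.2897]
tcp_rot: [-0.0, 0.047, 0.999, -0.0]
ft_force: [0.1, 0.3, -1.1]
gripper_width: 0.0346
gripper_force: 15.0
```

```bash
python3 - <<'E'
from h import *
to((.549,-.157),.205,175.2)
a=snap('side','pics/s7.png');b=snap('top','pics/t7.png')
A=cv2.resize(a[100:230,270:380],None,fx=4,fy=4,interpolation=3);B=cv2.resize(b[150:280,310:400],None,fx=4,fy=4,interpolation=3)
cv2.imwrite('pics/c7.png',np.hstack([A,B])[:,:,::-1])
E
```

```text
slide cm [-0.1  0.2  8.5] rotz -0.6 theta 174.6 w 0.035
```

View pics/c7.png

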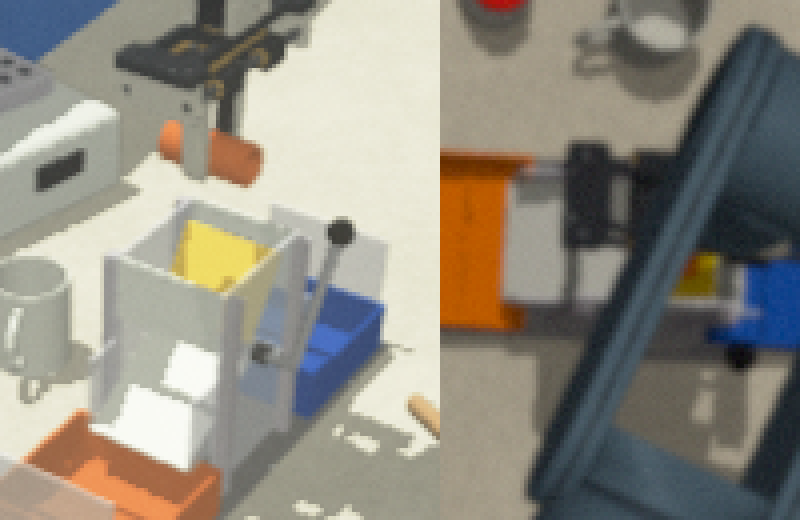

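```bash
python3 - <<'E'
from h import *
print(atz('side',(322.75,138.75),.309),atz('side',(320.8,161.8),.215),ctrl.get_obs()['tcp_pos'],proj('side',list(ctrl.get_obs()['tcp_pos'][:2])+[.309]))
E
```

```text
[ 0.5411947  -0.14563033  0.309     ] [ 0.54744536 -0.15513695  0.215     ] [ 0.54793879 -0.15710145  0.28978514] [322.46929603 136.74416566]
```

Emit:
carry_out --commands '[{"slide":[-0.2,0.3,4],"rotation":[0,0,-0.6],"grip":0.25},{"slide":[-0.2,0.3,7],"rotation":[0,0,-0.6],"grip":0.25},{"slide":[-0.2,0.3,8.5],"rotation":[0,0,-0.6],"grip":0.25},{"slide":[-0.2,0.3,8.5],"rotation":[0,0,-0.6],"grip":0.25}]'

```text
t: 11.08
tcp_pos: [0.5499, -0.1542, 0.2041]
tcp_rot: [-0.001, 0.041, 0.999, 0.0]
ft_force: [0.1, -0.3, 0.5]
gripper_width: 0.0349
gripper_force: 15.0
```

Emit:
carry_out --commands '[{"slide":[0,0,0],"rotation":[0,0,0],"grip":0.55},{"slide":[0,0,0],"rotation":[0,0,0],"grip":0.55},{"slide":[0,0,0],"rotation":[0,0,0],"grip":0.55},{"slide":[0,0,0],"rotation":[0,0,0],"grip":0.55},{"slide":[0,0,0],"rotation":[0,0,0],"grip":0.55}]'

```text
t: 11.7
tcp_pos: [0.5501, -0.1553, 0.2049]
tcp_rot: [0.0, 0.042, 0.999, -0.0]
ft_force: [-0.1, 0.3, 0.3]
gripper_width: 0.051
gripper_force: 0.0
```

Emit:
carry_out --commands '[{"slide":[0,0,-5],"rotation":[0,0,0],"grip":0.55},{"slide":[0,0,-10],"rotation":[0,0,0],"grip":0.55},{"slide":[0,0,-10],"rotation":[0,0,0],"grip":0.55},{"slide":[0,0,-10],"rotation":[0,0,0],"grip":0.55},{"slide":[0,0,-10],"rotation":[0,0,0],"grip":0.55}]'

```text
t: 12.32
tcp_pos: [0.5493, -0.1549, 0.3029]
tcp_rot: [-0.002, 0.041, 0.999, 0.001]
ft_force: [-0.1, 0.0, -0.4]
gripper_width: 0.051
gripper_force: 0.0
```

```bash
python3 - <<'E'
from h import *
a=snap('side','pics/s8.png'); b=snap('top','pics/t8.png')
for n in('side','top'):
    for r in ctrl.tip_of(n,'orange_mid')[:3]: print(n,r,atz(n,r['uv'],.028))
    for r in ctrl.spot_in(n,'orange_mid')[:3]: print(n,r)
print(ctrl.tip_of('side','lever_top')[:2])
to(ch(-.092,-.06),.30,175.2)
for y in(0,.078,.155): print(proj('side',np.append(ch(0,y),.03)),proj('top',np.append(ch(0,y),.03)))
E
```

```text
side {'uv': [309.6, 351.7], 'p': 0.9} [0.29440327 0.387203   0.028     ]
side {'uv': [321.9, 160.8], 'p': 0.4} [ 0.67317507 -0.43681374  0.028     ]
side {'extent': [286.4, 334.6, 52.0, 32.0], 'p': 0.74}
top {'uv': [294.3, 205.6], 'p': 0.64} [0.57664561 0.04616107 0.028     ]
top {'uv': [196.9, 288.9], 'p': 0.56} [0.29607196 0.38631635 0.028     ]
top {'extent': [187.1, 271.5, 27.3, 36.4], 'p': 0.96}
top {'extent': [287.8, 191.9, 10.8, 28.1], 'p': 0.66}
top {'extent': [343.9, 141.0, 34.0, 24.0], 'p': 0.16}
[{'uv': [356.5, 155.9], 'p': 0.81}]
slide cm [ 9.4 -6.5  0.4] rotz 0.1 theta 175.3 w 0.051
[318.61468301 203.85693109] [353.63874527 212.62170927]
[307.0809054  214.86485209] [331.29268387 211.17359143]
[294.8836855  226.50596723] [309.24156146 209.74458686]
```

Top network: the orange sleeve is now in its tray at (294,206), against the outer wall. Next, the lever to +y.

```bash
python3 - <<'E'
from h import *
print(atz('side',(356.5,155.9),.227))
to((.451,-.217),.305,175.2)
E
```

```text
[ 0.45149088 -0.23234395  0.227     ]
slide cm [ 9.4 -7.  -0.1] rotz 0.1 theta 175.3 w 0.051
```

Emit:
carry_out --commands '[{"slide":[4.7,-3.6,0],"rotation":[0,0,0],"grip":0.65},{"slide":[9.4,-7.3,0],"rotation":[0,0,0],"grip":0.65},{"slide":[9.4,-7.3,0],"rotation":[0,0,0],"grip":0.65},{"slide":[9.4,-7.3,4.5],"rotation":[0,0,0],"grip":0.65},{"slide":[9.4,-7.3,8.8],"rotation":[0,0,0],"grip":0.65}]'

```text
t: 13.3
tcp_pos: [0.4513, -0.2202, 0.2163]
tcp_rot: [0.001, 0.042, 0.999, -0.0]
ft_force: [0.5, -0.9, -0.6]
gripper_width: 0.0605
gripper_force: 0.0
```

Emit:
carry_out --commands '[{"slide":[0,2,0],"rotation":[0,0,0],"grip":0.65},{"slide":[0,5,0],"rotation":[0,0,0],"grip":0.65},{"slide":[0,8,0],"rotation":[0,0,0],"grip":0.65},{"slide":[0,11,0],"rotation":[0,0,0],"grip":0.65},{"slide":[0,13,0],"rotation":[0,0,0],"grip":0.65}]'

```text
t: 13.92
tcp_pos: [0.4624, -0.0885, 0.2192]
tcp_rot: [0.002, 0.041, 0.999, -0.001]
ft_force: [-0.2, -2.0, -0.8]
gripper_width: 0.0607
gripper_force: 0.5
```

Emit:
carry_out --commands '[{"slide":[0,0.5,0],"rotation":[0,0,0],"grip":0.65},{"slide":[0,1,0],"rotation":[0,0,0],"grip":0.65},{"slide":[0,1.2,0],"rotation":[0,0,0],"grip":0.65},{"slide":[0,1.2,0],"rotation":[0,0,0],"grip":0.65}]'

```text
t: 14.42
tcp_pos: [0.4622, -0.079, 0.2169]
tcp_rot: [0.0, 0.042, 0.999, 0.0]
ft_force: [0.0, 0.2, -0.2]
gripper_width: 0.0603
gripper_force: 0.1
```

```bash
python3 - <<'E'
from h import *
print(ctrl.get_obs()['ft_force'])
a=snap('side','pics/s9.png')
print(ctrl.tip_of('side','lever_top')[:2])
for th in (0,.3,.4,.5,.55): print(th,proj('side',np.append(ch(-.092,.12*np.sin(th)),.125+.12*np.cos(th))))
E
```

```text
[ 0.02021648  0.22525366 -0.21562854]
[{'uv': [338.8, 170.3], 'p': 0.55}]
0 [346.0566152  161.87001663]
0.3 [340.51864541 168.15899535]
0.4 [338.66244087 170.83246278]
0.5 [336.8391855  173.74808557]
0.55 [335.94710765 175.28613296]
```

Emit:
carry_out --commands '[{"slide":[0,0.4,0],"rotation":[0,0,0],"grip":0.65},{"slide":[0,0.7,0],"rotation":[0,0,0],"grip":0.65},{"slide":[0,0.7,0],"rotation":[0,0,0],"grip":0.65}]'

```text
t: 14.9
tcp_pos: [0.4624, -0.0748, 0.2166]
tcp_rot: [-0.0, 0.042, 0.999, -0.003]
ft_force: [-0.4, -11.4, -3.1]
gripper_width: 0.0607
gripper_force: 5.7
```

Emit:
carry_out --commands '[{"slide":[0,-1.2,0],"rotation":[0,0,0],"grip":0.65},{"slide":[0,-1.2,-5],"rotation":[0,0,0],"grip":0.7},{"slide":[0,-1.2,-10],"rotation":[0,0,0],"grip":0.8},{"slide":[-2,4,-10],"rotation":[0,0,10],"grip":0.8},{"slide":[-4,9,-10],"rotation":[0,0,20],"grip":0.8}]'

```text
t: 15.52
tcp_pos: [0.5087, 0.0103, 0.3178]
tcp_rot: [0.001, 0.21, 0.978, 0.0]
ft_force: [0.3, 0.2, 0.4]
gripper_width: 0.0747
gripper_force: 0.0
```

```bash
python3 - <<'E'
from h import *
a=snap('side','pics/s10.png');b=snap('top','pics/t10.png')
print(ctrl.tip_of('side','lever_top')[:2])
for n in('side','top'):
    for r in ctrl.outline_of(n,'blue_mid')[:4]:
        rc=cv2.minAreaRect(np.argwhere(r['pixels'])[:,::-1].astype(np.float32)); print(n,round(r['p'],2),rc,atz(n,rc[0],.173))
to((.541,.337),.30,104.6)
E
```

```text
[{'uv': [338.6, 173.0], 'p': 0.54}]
side 0.76 ((238.18638610839844, 262.93316650390625), (15.15990161895752, 31.23244285583496), 30.465543746948242) [0.53888481 0.33681458 0.173     ]
side 0.68 ((159.0299835205078, 329.7099914550781), (13.57645034790039, 33.2340202331543), 81.8698959350586) [0.57106499 0.5915424  0.173     ]
top 0.67 ((155.5723876953125, 180.47964477539062), (25.561565399169922, 10.83003044128418), 47.72631072998047) [0.65130113 0.48883223 0.173     ]
top 0.63 ((363.3235168457031, 154.20590209960938), (22.88616371154785, 32.648040771484375), 40.601295471191406) [ 0.72369285 -0.17318179  0.173     ]
top 0.57 ((203.26473999023438, 214.55882263183594), (11.399173736572266, 26.92145538330078), 75.96376037597656) [0.54011325 0.33789399 0.173     ]
slide cm [10.1 31.3  1.6] rotz 51.8 theta 156.4 w 0.074
```

Emit:
carry_out --commands '[{"slide":[1.6,5,0],"rotation":[0,0,10],"grip":0.8},{"slide":[3.2,10,0],"rotation":[0,0,20],"grip":0.8},{"slide":[4.8,15,0],"rotation":[0,0,30],"grip":0.8},{"slide":[6.4,20,0],"rotation":[0,0,40],"grip":0.8},{"slide":[8.2,25.5,0],"rotation":[0,0,50],"grip":0.8}]'

```text
t: 16.4
tcp_pos: [0.5364, 0.2758, 0.317]
tcp_rot: [0.0, 0.603, 0.798, -0.0]
ft_force: [0.7, -0.2, -0.5]
gripper_width: 0.0744
gripper_force: 0.0
```

```bash
python3 -c "
from h import *
to((.541,.336),.30,104.6)"
```

```text
slide cm [5.7 2.1 1.7] rotz 1.2 theta 105.8 w 0.074
```

Emit:
carry_out --commands '[{"slide":[5.7,2.1,1.7],"rotation":[0,0,1.2],"grip":0.8},{"slide":[5.7,2.1,1.7],"rotation":[0,0,1.2],"grip":0.8},{"slide":[5.7,2.1,1.7],"rotation":[0,0,1.2],"grip":0.8}]'

```text
t: 16.77
tcp_pos: [0.5404, 0.3353, 0.2996]
tcp_rot: [0.0, 0.609, 0.793, -0.001]
ft_force: [-0.5, -0.6, -1.1]
gripper_width: 0.0744
gripper_force: 0.0
```

```bash
python3 -c "
from h import *
to((.541,.336),.155,104.6)"
```

```text
slide cm [ 0.1  0.1 14.5] rotz 0.4 theta 105.0 w 0.074
```

Emit:
carry_out --commands '[{"slide":[0.1,0.1,5],"rotation":[0,0,0.4],"grip":0.8},{"slide":[0.1,0.1,10],"rotation":[0,0,0.4],"grip":0.8},{"slide":[0.1,0.1,14.5],"rotation":[0,0,0.4],"grip":0.8},{"slide":[0.1,0.1,14.5],"rotation":[0,0,0.4],"grip":0.6},{"slide":[0.1,0.1,14.5],"rotation":[0,0,0.4],"grip":0.5}]'

```text
t: 17.4
tcp_pos: [0.5425, 0.3371, 0.1574]
tcp_rot: [0.001, 0.612, 0.791, 0.001]
ft_force: [-0.6, -0.8, 0.5]
gripper_width: 0.0591
gripper_force: 0.0
```

Emit:
carry_out --commands '[{"slide":[0,0,0],"rotation":[0,0,0],"grip":0.4},{"slide":[0,0,0],"rotation":[0,0,0],"grip":0.25},{"slide":[0,0,0],"rotation":[0,0,0],"grip":0.25},{"slide":[0,0,0],"rotation":[0,0,0],"grip":0.25},{"slide":[0,0,-0.6],"rotation":[0,0,0],"grip":0.25}]' --newtons 15

```text
t: 18.02
tcp_pos: [0.5405, 0.338, 0.1607]
tcp_rot: [-0.0, 0.611, 0.791, -0.0]
ft_force: [0.1, 0.4, -0.9]
gripper_width: 0.0347
gripper_force: 15.0
```

Emit:
carry_out --commands '[{"slide":[-1.5,0,0],"rotation":[0,0,0],"grip":0.25},{"slide":[-3,0,0],"rotation":[0,0,0],"grip":0.25},{"slide":[-5,0,0],"rotation":[0,0,0],"grip":0.25}]'

```text
t: 18.4
tcp_pos: [0.5535, 0.2882, 0.1604]
tcp_rot: [-0.0, 0.612, 0.791, -0.0]
ft_force: [0.1, 0.0, -1.0]
gripper_width: 0.0346
gripper_force: 15.0
```

Emit:
carry_out --commands '[{"slide":[-2,0,0],"rotation":[0,0,0],"grip":0.25},{"slide":[-4,0,0],"rotation":[0,0,0],"grip":0.25},{"slide":[-6,0,0],"rotation":[0,0,0],"grip":0.25},{"slide":[-8,0,0],"rotation":[0,0,0],"grip":0.25},{"slide":[-9,0,0],"rotation":[0,0,0],"grip":0.25}]'

```text
t: 19.02
tcp_pos: [0.5765, 0.201, 0.1608]
tcp_rot: [0.0, 0.612, 0.791, -0.0]
ft_force: [-0.2, -0.1, -0.5]
gripper_width: 0.0346
gripper_force: 15.0
```

Emit:
carry_out --commands '[{"slide":[-2,0,0],"rotation":[0,0,0],"grip":0.25},{"slide":[-4,0,0],"rotation":[0,0,0],"grip":0.25},{"slide":[-6,0,0],"rotation":[0,0,0],"grip":0.25},{"slide":[-8.5,0,0],"rotation":[0,0,0],"grip":0.25},{"slide":[-8.5,0,0],"rotation":[0,0,0],"grip":0.25}]'

```text
t: 19.65
tcp_pos: [0.5982, 0.118, 0.1608]
tcp_rot: [0.0, 0.613, 0.79, -0.0]
ft_force: [0.2, 0.1, -0.6]
gripper_width: 0.0346
gripper_force: 15.0
```

Emit:
carry_out --commands '[{"slide":[-2,0,-4],"rotation":[0,0,0],"grip":0.25},{"slide":[-2,0,-9],"rotation":[0,0,0],"grip":0.25},{"slide":[-4,-1,-12.7],"rotation":[0,0,-10],"grip":0.25},{"slide":[-8,-3,-12.7],"rotation":[0,0,-20],"grip":0.25},{"slide":[-13,-5.5,-12.7],"rotation":[0,0,-30],"grip":0.25}]'

```text
t: 20.27
tcp_pos: [0.577, -0.0193, 0.2886]
tcp_rot: [0.001, 0.382, 0.924, 0.0]
ft_force: [1.2, -0.0, -1.2]
gripper_width: 0.0346
gripper_force: 15.0
```

```bash
python3 -c "
from h import *
to((.55,-.155),.29,175.2)"
```

```text
slide cm [ -7.7 -11.5  -0.2] rotz -40.1 theta 135.1 w 0.035
```

Emit:
carry_out --commands '[{"slide":[-2,-3,0],"rotation":[0,0,-10],"grip":0.25},{"slide":[-4,-6,0],"rotation":[0,0,-20],"grip":0.25},{"slide":[-5.7,-9,0],"rotation":[0,0,-30],"grip":0.25},{"slide":[-7.7,-11.5,0],"rotation":[0,0,-40],"grip":0.25},{"slide":[-7.7,-11.5,0],"rotation":[0,0,-40],"grip":0.25}]'

```text
t: 20.9
tcp_pos: [0.5489, -0.1566, 0.2876]
tcp_rot: [-0.0, 0.048, 0.999, -0.0]
ft_force: [0.4, 1.1, -1.0]
gripper_width: 0.0347
gripper_force: 15.0
```

```bash
python3 - <<'E'
from h import *
to((.55,-.157),.205,175.2)
a=snap('side','pics/s11.png')
A=cv2.resize(a[100:250,250:380],None,fx=4,fy=4,interpolation=3)
cv2.imwrite('pics/c11.png',A[:,:,::-1])
E
```

```text
slide cm [-0.1 -0.   8.3] rotz -0.7 theta 174.5 w 0.035
```

View pics/c11.png

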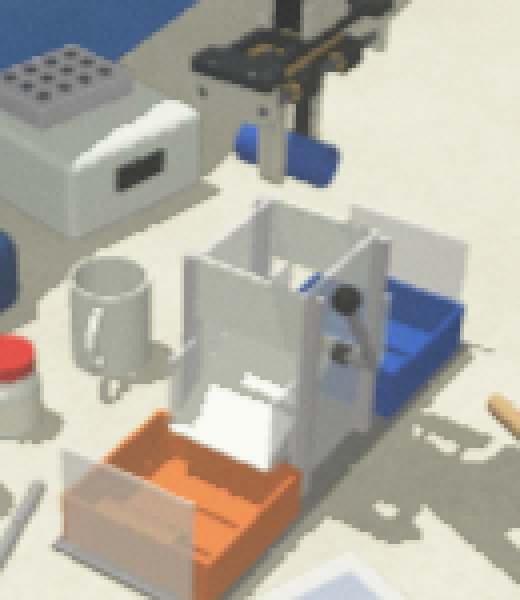

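The blue sleeve is over the mouth, square to the outlets. The lever leans fully to +y, so the flap closes the orange side. Releasing.

Emit:
carry_out --commands '[{"slide":[-0.1,-0.3,4],"rotation":[0,0,-0.6],"grip":0.25},{"slide":[-0.1,-0.3,7],"rotation":[0,0,-0.6],"grip":0.25},{"slide":[-0.1,-0.3,8.3],"rotation":[0,0,-0.6],"grip":0.25},{"slide":[-0.1,-0.3,8.3],"rotation":[0,0,-0.6],"grip":0.25}]'

```text
t: 21.45
tcp_pos: [0.5499, -0.157, 0.2045]
tcp_rot: [-0.001, 0.042, 0.999, 0.0]
ft_force: [0.6, 0.2, -0.4]
gripper_width: 0.0346
gripper_force: 15.0
```

Emit:
carry_out --commands '[{"slide":[0,0,0],"rotation":[0,0,0],"grip":0.55},{"slide":[0,0,0],"rotation":[0,0,0],"grip":0.55},{"slide":[0,0,0],"rotation":[0,0,0],"grip":0.55},{"slide":[0,0,0],"rotation":[0,0,0],"grip":0.55},{"slide":[0,0,0],"rotation":[0,0,0],"grip":0.55}]'

```text
t: 22.08
tcp_pos: [0.55, -0.1581, 0.2049]
tcp_rot: [0.0, 0.042, 0.999, -0.0]
ft_force: [0.5, 0.4, -0.3]
gripper_width: 0.0514
gripper_force: 0.0
```

Emit:
carry_out --commands '[{"slide":[0,0,-5],"rotation":[0,0,0],"grip":0.55},{"slide":[0,0,-10],"rotation":[0,0,0],"grip":0.55},{"slide":[0,5,-12],"rotation":[0,0,0],"grip":0.55},{"slide":[0,10,-12],"rotation":[0,0,0],"grip":0.55},{"slide":[0,15,-12],"rotation":[0,0,0],"grip":0.55}]'

```text
t: 22.7
tcp_pos: [0.5626, -0.0074, 0.3253]
tcp_rot: [0.001, 0.042, 0.999, -0.0]
ft_force: [0.2, 0.5, -0.1]
gripper_width: 0.0514
gripper_force: 0.0
```

Emit:
carry_out --commands '[{"slide":[0,6,0],"rotation":[0,0,0],"grip":0.55},{"slide":[0,12,0],"rotation":[0,0,0],"grip":0.55},{"slide":[0,18,0],"rotation":[0,0,0],"grip":0.55},{"slide":[0,22,0],"rotation":[0,0,0],"grip":0.55},{"slide":[0,22,0],"rotation":[0,0,0],"grip":0.55}]'

```text
t: 23.32
tcp_pos: [0.5805, 0.2136, 0.3243]
tcp_rot: [-0.0, 0.04, 0.999, 0.0]
ft_force: [-1.1, -0.9, -0.4]
gripper_width: 0.0515
gripper_force: 0.0
```

```bash
python3 - <<'E'
from h import *
a=snap('side','pics/s12.png');b=snap('top','pics/t12.png')
for n in('side','top'):
  for q in('orange_mid','blue_mid'):
    for r in ctrl.tip_of(n,q)[:3]: print(n,q,np.round(r['uv']),round(r['p'],2),atz(n,r['uv'],.028).round(3))
A=cv2.resize(a[130:260,250:390],None,fx=2.8,fy=2.8,interpolation=3);B=cv2.resize(b[170:300,280:440],None,fx=2.5,fy=2.5,interpolation=3)
B=cv2.copyMakeBorder(B,0,A.shape[0]-B.shape[0],0,0,cv2.BORDER_CONSTANT)
cv2.imwrite('pics/c12.png',np.hstack([A,B])[:,:,::-1])
E
```

```text
side orange_mid [310. 349.] 0.94 [0.297 0.38  0.028]
side blue_mid [158. 330.] 0.64 [0.669 0.537 0.028]
side blue_mid [346. 178.] 0.51 [ 0.528 -0.366  0.028]
top orange_mid [198. 288.] 0.84 [0.301 0.381 0.028]
top orange_mid [294. 202.] 0.71 [0.591 0.048 0.028]
top orange_mid [362. 154.] 0.59 [ 0.754 -0.197  0.028]
top blue_mid [411. 217.] 0.78 [ 0.53  -0.359  0.028]
top blue_mid [158. 180.] 0.53 [0.677 0.522 0.028]
```

View pics/c12.png

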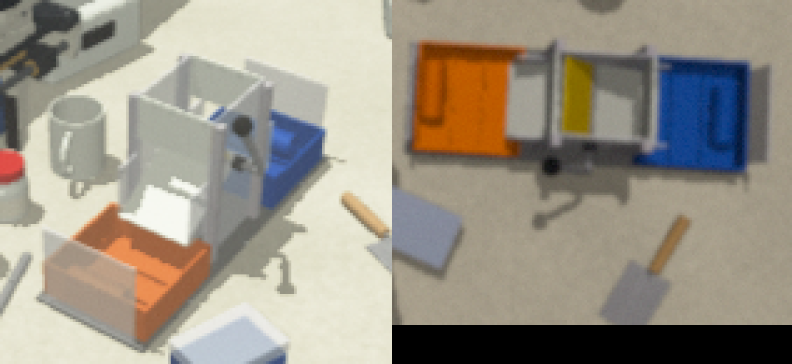

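Each sleeve lies in its own tray: orange at crop (432,87), blue at crop (718,117). The arm is clear of everything, so I'm handing in.

```bash
python3 -c "
from station import ctrl
print(ctrl.close_job())"
```

```text
the job is handed in; nothing more can be done
None
```

The job is handed in: the orange sleeve lies in the orange tray and the blue sleeve in the blue tray, the arm was clear of everything, and it took about 23 s of robot time; no verdict was returned.

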